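# Set the grinder to the cupping mark and open its bean gate

### The arm

A 7-joint arm with a two-finger parallel gripper is mounted at the origin on the work surface. World frame = base frame: x ahead of the robot, y to its left, z up, the work surface at z = 0. Lengths are in m, angles in rad, forces in N, time in s.
With the tool pointing down it reaches from about 0.4 to 0.875 m from the base axis. Payload 19.3 kg.
Tool frame: the origin (TCP) lies between the finger pads; the fingertips stand 25 mm ahead of it and the grasp point (between the pads) lies 6 mm ahead of it; x points along the fingers, y is the direction in which the jaws open and shut, and the axes are right-handed (so a half turn about x gives the same grasp; the last joint's range is limited). The gripper opens to 85 mm and grips with 20 to 120 N. Pads are 22 mm wide; open, the fingers measure 114 mm over their backs; the gripper's body (76 mm by 85 mm) begins 54 mm behind the grasp point. The pads swing forward as they close: fully open they stand 13 mm farther back than shut.
Start: joints at [-1.255, 0.521, -0.036, 1.599, 0.021, 1.021, -0.113], TCP at [0.235, 0.579, 0.256] pointing down, gripper open.
Joint ranges: [-2.91, 2.91], [-0.3, 2.13], [-1.5, 1.42], [0.17, 2.43], [-1.26, 4.41], [0.16, 1.93], [-2.52, 2.52]. Speed limits (rad/s): [1.89, 1.89, 2.39, 2.39, 3.01, 3.01, 3.01].

### API

Orientations are given as [roll, pitch, yaw] about the fixed x, y, z axes, in that order (R = Rz(yaw) Ry(pitch) Rx(roll)).
In Python, from workcell import telemetry, cams, workorder, models gives the robot as it stands.
- The arm moves only by the tool drive_tool, never from a script. Its argument "motion" is one flat list of numbers, 5 for each row, row after row: the opening, from 0 (shut) to 1 (fully open), then the shift along the tool's x, y, z in cm, then the turn about the tool's x in degrees. A call has exactly 8 rows; each row is the pose to reach, as a shift and turn from the pose commanded when the call began, along the tool's axes at that moment; what a row does not reach only later rows make up. A row lasts 1/8 s, in which the tool goes at most 62.5 mm and 10.7 degrees, less where a joint would pass 70% of its speed; a pose out of reach is approached as far as the arm can. A call with a gripper value outside its range is refused whole. The fingers move at their own pace and stop on an object; "squeeze" is the grip in N (left out, the last holds). Time passes only in rows, so rows that repeat a pose let the fingers close, or fill a call up. It gives the time, the measured TCP pose, the force and the opening at its end, in the units of the state.
- telemetry.sense(): the state, without advancing time (a new reading comes with each control period).
- cams.get_image(name): name is "scene" or "top"; returns a dict with "frame" (480x640x3 uint8, blue, green, red), "mtx" (3x3 intrinsics, pixels), "position" and "attitude" of the camera in the world. Camera axes: x right, y up, looking along -z (the intrinsics and any distortion apply to the point x, -y, -z); pixel columns grow to the right and rows downward; lengths in m; the calibration is good to about 2 mm. A picture is of the moment at which its call begins. There is no depth.
- workorder.finish_job(): hands the job in, once; it reports no verdict.
Trained networks look in a picture, given as the dict that the camera call returned (one of the last four; its "shot" number tells which), for a name from the list of things; names that differ only in an ending like _2 or _b are one class to them, and where a whole thing is asked for, a point or a joint stands for the part that bears it (a point fixed in the world has none). Each returns a list of dicts, best first, with "conf" (0 to 1); they miss things now and then, are a little off and sometimes report something else, mostly with a low value. They report only what shows in the picture. A call takes as long as a camera call.
- models.recognise(name, picture): "rect" ([left, top, right, bottom] in pixels, round what is visible of it).
- models.tip_of(name, picture): "centre" ([column, row] in pixels: a listed point, or the origin of a listed thing).
The state is a dict: "time": time; "qpos": joint angles; "qvel": joint speeds; "effort": joint torques, N m; "ee_pos": TCP position; "ee_rot": TCP orientation; "contact_force": force on the tool from outside, world axes, zero at the start; "wrist_torque": the same for the moment, N m; "opening": finger opening in m.
Only numpy, scipy, OpenCV 4.12 (cv2) and the standard library are available. Lean on these libraries where they do the work, as an engineer would, in place of code of your own. Each camera call takes 0.05 s, during which the arm holds its last target. There are 200 camera calls.

### The job

Get the coffee grinder ready for the next cupping. While its burrs are still empty, push the long arm of the grind collar round with one finger until the collar's pointer stands opposite the nose of the little marker clip on the scale; then push the upright tab of the bean gate, under the hopper, counterclockwise from its shut stop fully round to its open stop. Only push: never pinch the arm or the tab, do not shift the clip, and leave the catch cup and all the other things on the table where they stand.

Things in the scene. Friction and masses are not known exactly. Their poses are not given: they have to be found in the camera images.
- grinder: grey coffee grinder, fixed to the table, 305 mm high: foot plate 290 x 180 mm, round motor body (radius 74 to 88 mm), scale ring on top of it, then grind collar, bean gate and hopper, all round one vertical axis. Origin: on the table under that axis; -x is its front, z is up. Angles in these notes are taken about the axis, counterclockwise seen from above, from its x axis
- scale_centre (a point): centre of the bare aluminium scale ring on top of the motor body, on the axis, 225 mm up; the ring's radius is 87 mm and it has dark engraved divisions 7 degrees apart. The knurled grind collar (radius 50 mm, 228 to 252 mm up) turns just above it, and above that the gate's hub (radius 40 mm, 254 to 262 mm up)
- lid_centre (a point): centre of the top of the hopper's black lid, on the axis, 305 mm up. The low dark hopper and its lid are fixed, at most 44 mm in radius, 267 to 305 mm up
- chute_end (a point): mouth of the steel chute at the grinder's front, over the catch cup. The chute and its throat stay below 202 mm and reach 141 mm out from the axis
- collar (a joint): angle of the grind collar (rad), counterclockwise from above positive, stops at -1.1 and 1.1. The push arm stands at angle pi + value, the pointer 75 degrees counterclockwise of the arm. Stays where left; takes about 3 N on the arm's end. Starts counterclockwise of the clip, so push clockwise (back from the other side if too far). At the clip when equal to clip; 1 mm there is 0.013 rad
- push_arm (a point): the place to push on the collar's arm, 115 mm from the axis. The arm is a straight steel bar, level and radial, 12 mm wide and 10 to 12 mm high, its middle 243 mm above the table; it runs out to 132 mm from the axis and has a small black grip disc (18 mm across) round its outer end. Beyond 100 mm from the axis there is nothing beneath it down to 202 mm
- pointer_tip (a point): the tip of the collar's pointer, a small dark tongue that lies flat just above the scale ring, 75 mm from the axis and 229 mm up
- clip (a joint): where the marker clip is pushed on to the scale, in the same sense as collar (rad). It is tight and stays there
- clip_nose (a point): the point 75 mm from the axis, 229 mm up, that the nose of the marker clip points at. The clip is a plain small dark steel clip over the rim of the scale ring, 11 mm wide, 77 to 97 mm from the axis, its top 232 mm up; the pointer tip should come to this point
- gate (a joint): angle of the bean gate about the same vertical axis (rad), counterclockwise seen from above positive. 0 is the shut stop, 1.05 the open stop; it starts at or just off the shut stop. It stays where it is left and takes about 1.5 N at the tab. The tab stands at angle 0.698 + value
- gate_tab (a point): middle of the bean gate's upright tab, at the end of a flat lever that sticks out from under the hopper: a steel plate 5 mm thick that faces along the direction of travel, 78 to 94 mm from the axis and 255 to 277 mm up
- catch_cup: loose steel catch cup, 58 mm across and 60 mm high, on the grinder's foot under the chute; origin under its centre
- cup_a: loose white cupping bowl, 82 mm across and 80 mm high, beside the grinder; origin under its centre
- cup_b: another such bowl on the other side of the grinder
- cup_c: another such bowl, to the right
- brush: loose wooden grinder brush, 135 x 26 x 13 mm, lying flat behind the grinder
- kettle: loose dark blue gooseneck kettle, 165 mm high, to the right at the back; origin under its centre
- towel_roll: loose paper towel roll standing on end, 120 mm across and 270 mm high, to the left at the back; origin under its centre
- bean_jar: loose closed jar of beans, 86 mm across and 130 mm high, to the left; origin under its centre

How it is judged:
On the way, in this order (a step that is already met when the one before it is completed fails the run):
1. the pointer is pushed to the clip and rests there while the bean gate is still shut (horizontal distance between pointer_tip and clip_nose below 0.006 m and velocity of joint collar between -0.05 and 0.05 rad/s and value of joint gate below 0.2 rad), for 0.3 s.
2. the bean gate is then pushed to its open stop (value of joint gate above 0.97 rad and horizontal distance between pointer_tip and clip_nose below 0.006 m), for 0.2 s.
At the end, for the whole second after the job is handed in: The pointer's tip rests within 6 mm of the point marked by the clip's nose, and the bean gate stands open, within 0.08 rad of its open stop (all of step 2 and velocity of joint collar between -0.05 and 0.05 rad/s); the robot touches nothing.
It fails at once if the collar's arm is pinched (pressed on both its sides at once) (contact force between the fingers and collar_c0 above 1 N and contact force between the fingers and collar_c1 above 1 N).
It fails at once if the gate's tab is pinched (pressed on both its faces at once) (contact force between the fingers and gate_c0 above 1 N and contact force between the fingers and gate_c1 above 1 N).
It fails at once if the marker clip is shifted by more than 3 mm (distance of clip_nose from where it was at the start of the episode above 0.003 m).
It fails at once if the catch cup is lifted or moved by more than 15 mm (distance of catch_cup from where it was at the start of the episode above 0.015 m).
It fails at once if a bystander is lifted, knocked over or moved by more than 20 mm (distance of any of cup_a, cup_b, cup_c, brush, kettle, towel_roll, bean_jar from where it was at the start of the episode above 0.02 m).
It also fails if it takes over 56 s, if anything falls off the work surface, if the arm or the gripper's body presses on something with over 40 N, if the wrist force passes 120 N, or if a joint passes its speed limit or range.

## Working session

There is one attempt and no reset: what is moved stays moved. The work goes in short steps, Python scripts to look and compute and a tool call to move; the robot and the scene stay as the last step left them, time stands still between calls to the robot, and variables do not carry over. Pictures are saved under pics/ and viewed, about 8 in all and at most 12, crops included, and the job is handed in when it is done.

Besides the shell and the picture viewer there is one more tool, called after "Call:" as name(argument=value, ...) on one line, values as JSON. drive_tool: Moves the arm, as the interface text tells. Its arguments: {"type":"object","properties":{"motion":{"type":"array"},"squeeze":{"type":"number"}},"required":["motion"]}

```bash
mkdir -p pics; ls; cat > h.py <<'E'
import numpy as np, cv2
from scipy.spatial.transform import Rotation as R
from workcell import telemetry, cams, workorder, models
def att(p):
    a=np.array(p["attitude"],float)
    if a.shape==(3,3): return a
    return (R.from_quat(a) if a.size==4 else R.from_euler('xyz',a)).as_matrix()
def ray(p,px):
    K=np.array(p["mtx"]);d=np.linalg.solve(K,[px[0],px[1],1.]);d=att(p)@(d*[1,-1,-1])
    return np.array(p["position"]),d/np.linalg.norm(d)
def atz(p,px,z):
    o,d=ray(p,px);return o+d*(z-o[2])/d[2]
def proj(p,X):
    c=att(p).T@(np.array(X)-p["position"]);v=np.array(p["mtx"])@(c*[1,-1,-1]);return v[:2]/v[2]
def tri(rs):
    A=0;b=0
    for o,d in rs:
        M=np.eye(3)-np.outer(d,d);A=A+M;b=b+M@o
    X=np.linalg.solve(A,b);return X,[np.linalg.norm(np.cross(X-o,d)) for o,d in rs]
E
python3 - <<'E'
from h import *
P={n:cams.get_image(n) for n in("scene","top")}
print({k:v for k,v in telemetry.sense().items()})
for n,p in P.items():
    cv2.imwrite(f"pics/{n}0.png",p["frame"]);print(n,{k:v for k,v in p.items() if k!="frame"})
for t in("scale_centre","lid_centre","chute_end","push_arm","pointer_tip","clip_nose","gate_tab","grinder","catch_cup"):
    r={n:models.tip_of(t,p) for n,p in P.items()}
    print(t,{n:[(np.round(x["centre"]).tolist(),round(x["conf"],2)) for x in v[:2]] for n,v in r.items()})
    if all(r.values()):
        X,e=tri([ray(P[n],r[n][0]["centre"]) for n in P]);print("   ",X.round(4),np.round(e,4))
E
```

```text
pics
{'time': 0.1, 'qpos': array([-1.25521199,  0.52195878, -0.0362844 ,  1.59993605,  0.0211764 ,
        1.02110485, -0.11278235]), 'qvel': array([-0.00030738, -0.00161834,  0.00074986, -0.00119678, -0.00159621,
       -0.00199318,  0.0012954 ]), 'effort': array([ 3.20349267e-03, -9.28490281e+01,  1.98359303e+00, -3.70547247e+01,
        1.80712470e-02,  5.30869322e-03,  6.73412728e-06]), 'ee_pos': array([0.23512292, 0.57879333, 0.25578638]), 'ee_rot': array([-1.49960799,  1.5697734 , -1.88543558]), 'contact_force': array([-0.23062523,  0.21591573, -0.16289822]), 'wrist_torque': array([-0.04149751, -0.00345332, -0.01473751]), 'opening': 0.08555662754325571}
scene {'mtx': array([[534.93314929,   0.        , 323.85304859],
       [  0.        , 534.93314929, 245.76573188],
       [  0.        ,   0.        ,   1.        ]]), 'position': array([ 0.87915041, -0.8775953 ,  1.32584828]), 'attitude': array([0.70263973, 0.01903516, 0.33393015]), 'shot': 1}
top {'mtx': array([[448.82120509,   0.        , 321.72292399],
       [  0.        , 448.82120509, 239.5451434 ],
       [  0.        ,
[... 591 characters left out ...]
  0.1149] [0.0027 0.0027]
push_arm {'scene': [([377.0, 244.0], 0.79)], 'top': [([317.0, 170.0], 0.62)]}
    [0.6956 0.0224 0.2564] [0.0021 0.0021]
pointer_tip {'scene': [([376.0, 213.0], 0.75), ([285.0, 440.0], 0.56)], 'top': []}
clip_nose {'scene': [([308.0, 193.0], 0.75), ([374.0, 236.0], 0.61)], 'top': [([298.0, 184.0], 0.47)]}
    [0.566  0.0199 0.4368] [0.0576 0.0576]
gate_tab {'scene': [([331.0, 200.0], 0.64)], 'top': [([266.0, 239.0], 0.61)]}
    [0.5313 0.1323 0.2623] [0.0033 0.0033]
grinder {'scene': [([349.0, 271.0], 0.63), ([352.0, 222.0], 0.59)], 'top': []}
catch_cup {'scene': [([352.0, 300.0], 0.58)], 'top': [([334.0, 214.0], 0.73)]}
    [ 0.6419 -0.0213  0.0349] [0.0012 0.0012]
```

```bash
python3 - <<'E'
import cv2
a=cv2.imread("pics/top0.png");b=cv2.imread("pics/scene0.png")
def crop(a,c,r,s,m):
    return cv2.resize(a[r-s*3//4:r+s*3//4,c-s:c+s],(800,600),interpolation=cv2.INTER_CUBIC)
cv2.imwrite("pics/c1.png",crop(a,295,200,80,5));cv2.imwrite("pics/c2.png",crop(b,355,225,80,5))
E
```

```text
(no output)
```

View pics/top0.png

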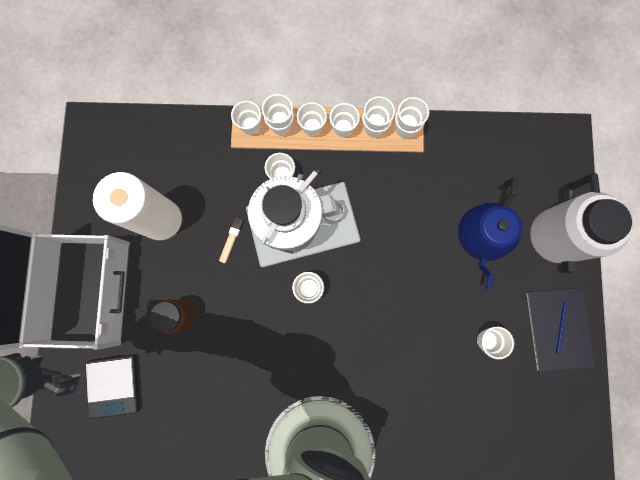

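View pics/c1.png

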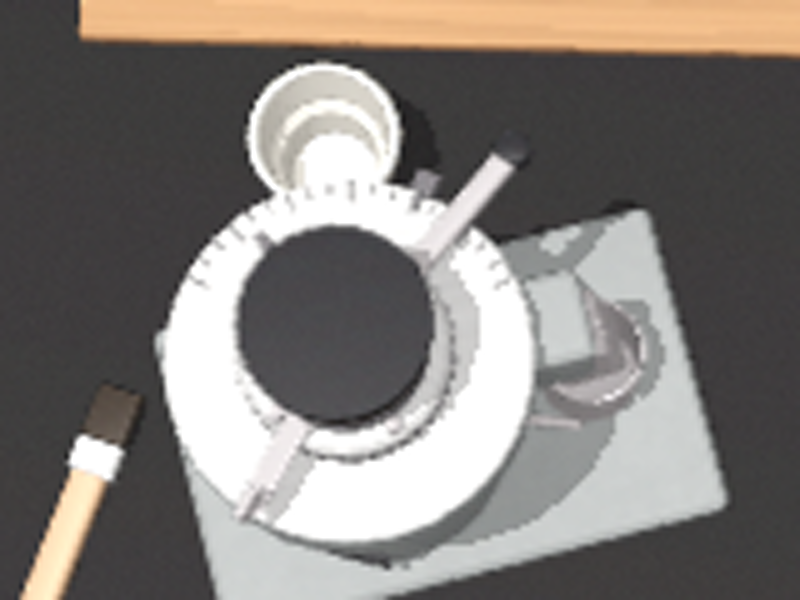

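View pics/c2.png

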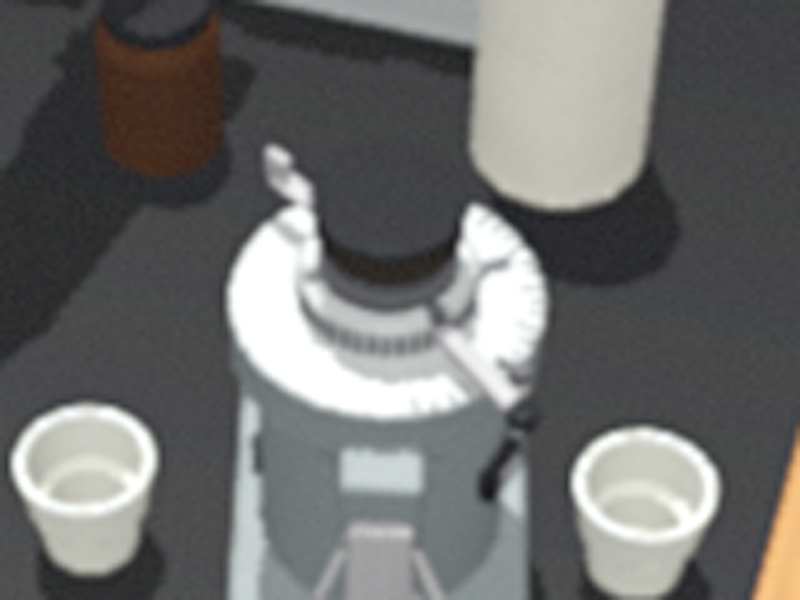

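The top view shows the lid at (282,205), arm end at (317,170), clip at (300,178) and pointer at about (267,188). The tab is at (265,241) and the chute is to the right. The scene view agrees: the arm must swing clockwise over the chute by about 60°.

```bash
python3 - <<'E'
from h import *
from scipy.optimize import least_squares
T=cams.get_image("top");S=cams.get_image("scene")
for n,p in(("top",T),("scene",S)):
    for t,z in(("scale_centre",.225),("lid_centre",.305),("push_arm",.243),("pointer_tip",.229),("clip_nose",.229),("gate_tab",.266),("chute_end",.2)):
        print(n,t,[(atz(p,r["centre"],z).round(4).tolist(),round(r["conf"],2)) for r in models.tip_of(t,p)[:2]])
# lid from dark blob centroid in top (lid top r ~44)
g=cv2.cvtColor(T["frame"],cv2.COLOR_BGR2GRAY)
m=(g>225).astype(np.uint8);m[:150]=0;m[:,:240]=0;m[255:]=0;m[:,326:]=0
n,l,st,c=cv2.connectedComponentsWithStats(m);i=1+np.argmax(st[1:,4]);print("ring",st[i],c[i])
cnt=max(cv2.findContours((l==i).astype(np.uint8),0,cv2.CHAIN_APPROX_NONE)[0],key=cv2.contourArea)[:,0]
W=np.array([atz(T,q,.225)[:2] for q in cnt])
f=least_squares(lambda v:np.hypot(*(W-v[:2]).T)-.087,[.606,.096],loss="soft_l1",f_scale=.001)
print("ring fit",f.x,np.median(np.abs(f.fun)))
C=f.x
uv=lambda u,v:(215+u/5-.4,140+v/5-.4)
for nm,u,v,z in(("lid",337,325,.305),("disc",513,148,.243),("clip mid",424,190,.232),("clip inner",417,205,.231),("pointer",262,240,.229),("tab",250,503,.27)):
    X=atz(T,uv(u,v),z)[:2];d=X-C;print(nm,X.round(4),"r",np.hypot(*d).round(4),"ang",np.degrees(np.arctan2(d[1],d[0])).round(1))
print(R.from_euler('xyz',telemetry.sense()["ee_rot"]).as_matrix().round(3))
E
```

```text
top scale_centre [([0.604, 0.0886, 0.225], 0.7)]
top lid_centre [([0.6009, 0.1002, 0.305], 0.9)]
top push_arm [([0.6042, 0.0896, 0.243], 0.74), ([0.5283, 0.1435, 0.243], 0.7)]
top pointer_tip []
top clip_nose []
top gate_tab [([0.5311, 0.1363, 0.266], 0.57)]
top chute_end [([0.6215, -0.0101, 0.2], 0.62)]
scene scale_centre [([0.6078, 0.0971, 0.225], 0.72)]
scene lid_centre [([0.6085, 0.0928, 0.305], 0.56)]
scene push_arm [([0.698, 0.0259, 0.243], 0.82), ([0.448, 0.146, 0.243], 0.25)]
scene pointer_tip [([0.6519, 0.1545, 0.229], 0.55), ([0.6468, -0.0674, 0.229], 0.44)]
scene clip_nose [([0.6728, 0.0714, 0.229], 0.59), ([0.6074, 0.0983, 0.229], 0.21)]
scene gate_tab [([0.5319, 0.121, 0.266], 0.71)]
scene chute_end [([0.6528, -0.083, 0.2], 0.71)]
ring [ 248  153   68   90 1443] [271.04019404 197.17047817]
ring fit [0.60911795 0.09043469] 0.015267516993682631
lid [0.6037 0.0966] r 0.0082 ang 131.6
disc [0.7043 0.0233] r 0.1165 ang -35.2
clip mid [0.6862 0.065 ] r 0.0812 ang -18.3
clip inner [0.6791 0.0681] r 0.0735 ang -17.7
pointer [0.6609 0.1408] r 0.0723 ang 44.2
tab [0.5296 0.1357] r 0.0915 ang 150.3
[[-0.     0.376  0.926]
 [ 0.     0.926 -0.376]
 [-1.     0.    -0.   ]]
```

```bash
python3 - <<'E'
from h import *
from scipy.optimize import least_squares
T=cams.get_image("top")
g=cv2.cvtColor(T["frame"],cv2.COLOR_BGR2GRAY).astype(np.float32)
def refine(C,z,r,bright_in,angs,w=.012):
    pts=[]
    for a in angs:
        u=np.array([np.cos(a),np.sin(a)]);rr=np.arange(r-w,r+w,.0005)
        q=np.array([proj(T,[*(C+u*s),z]) for s in rr],np.float32)
        v=cv2.remap(g,q[:,:1],q[:,1:],cv2.INTER_LINEAR)[:,0];d=np.diff(cv2.GaussianBlur(v[:,None],(1,5),0)[:,0])*(-1 if bright_in else 1)
        i=d.argmax()
        if d[i]>4: pts.append(C+u*rr[i])
    pts=np.array(pts)
    f=least_squares(lambda v:np.hypot(*(pts-v[:2]).T)-v[2],[*C,r],loss="soft_l1",f_scale=.001)
    return f.x,np.median(abs(f.fun)),len(pts)
C=np.array([.604,.096])
A=np.linspace(-np.pi,np.pi,72,endpoint=False)
for k in range(3):
    x,e,n=refine(C,.225,.087,True,A);C=x[:2]
print("ring",x,e,n)
x,e,n=refine(np.array([.604,.0966]),.305,.044,False,A);print("lid",x,e,n)
uv=lambda u,v:(215+u/5-.4,140+v/5-.4)
for nm,u,v,z in(("disc",513,148,.249),("arm near",432,250,.249),("clip mid",426,188,.232),("clip inner",417,205,.231),("pointer",262,240,.229),("tab",250,503,.27),("chute",640,345,.19)):
    X=atz(T,uv(u,v),z)[:2];d=X-C;print(nm,X.round(4),"r",np.hypot(*d).round(4),"ang",np.degrees(np.arctan2(d[1],d[0])).round(1))
E
```

```text
ring [0.60559665 0.09847597 0.08685556] 0.0004998310336021897 68
lid [0.60385568 0.09702668 0.04401031] 0.0008688472433199326 72
disc [0.7024 0.0232] r 0.1226 ang -37.9
arm near [0.6528 0.0594] r 0.0612 ang -39.7
clip mid [0.6872 0.0641] r 0.0886 ang -22.9
clip inner [0.6791 0.0681] r 0.0795 ang -22.4
pointer [0.6609 0.1408] r 0.0697 ang 37.4
tab [0.5296 0.1357] r 0.0846 ang 153.9
chute [ 0.6231 -0.04  ] r 0.1395 ang -82.8
```

Call:
drive_tool(motion=[0,-6,0,0,0,0,-12,0,0,0,0,-16.5,-1,2,0,0,-16.5,-3.5,7,0,0,-16.5,-6,12.3,4,0,-16.5,-8.5,17.5,8,0,-16.5,-11,22.6,12,0,-16.5,-13,26.8,16], squeeze=40)

```text
time: 2.85
ee_pos: [0.4359, 0.3557, 0.4216]
ee_rot: [1.04, 1.57, 0.371]
contact_force: [0.2, 0.6, 0.4]
opening: 0.0002
```

Call:
drive_tool(motion=[0,0,-0.9,5.2,0,0,0,-1.9,10.8,0,0,0,-2.9,16.6,0,0,0,-4,22.4,0,0,0,-5,28.2,0,0,0,-6,34,0,0,0,-6.8,38.4,0,0,0,-7.2,40.7,0])

```text
time: 3.85
ee_pos: [0.7115, 0.0474, 0.4206]
ee_rot: [-1.488, 1.57, -2.156]
contact_force: [-0.5, 1.4, -0.7]
opening: -0.0005
```

```bash
python3 - <<'E'
from h import *
s=telemetry.sense();print(s["ee_pos"],s["qpos"].round(2),s["contact_force"].round(2));M=R.from_euler('xyz',s["ee_rot"]).as_matrix();print(M.round(3))
d=np.array([.7103,.0506,.261])-s["ee_pos"];print("to go, tool cm",(M.T@d*100).round(2))
T=cams.get_image("top");S=cams.get_image("scene")
a=cv2.resize(T["frame"][120:264,200:392],(533,400));b=cv2.resize(S["frame"][120:300,240:440],(444,400))
cv2.imwrite("pics/v1.png",cv2.resize(np.hstack([a,b]),(800,328)))
E
```

```text
[0.71145223 0.04737146 0.42064958] [-0.29  0.6   0.27  1.09 -0.15  1.47  0.85] [-0.5   1.36 -0.71]
[[-0.001  0.619  0.785]
 [-0.001  0.785 -0.619]
 [-1.    -0.001  0.   ]]
to go, tool cm [15.96  0.2  -0.29]
```

View pics/v1.png

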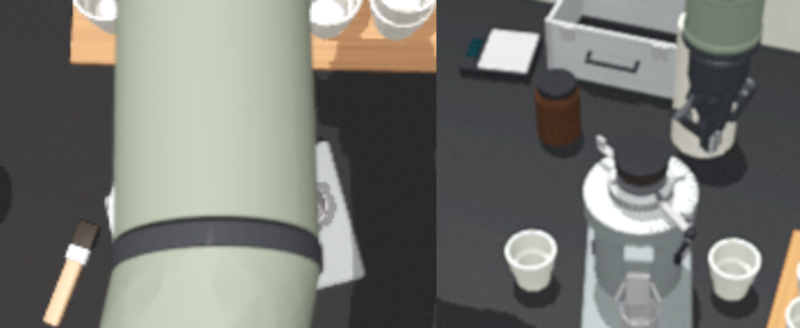

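Call:
drive_tool(motion=[0,4,0,0,0,0,8,0,0,0,0,11,0,0,0,0,13,0,0,0,0,14.5,0,0,0,0,15.5,0,0,0,0,16,0,0,0,0,16,0,0,0])

```text
time: 4.95
ee_pos: [0.7105, 0.05, 0.2615]
ee_rot: [0.776, 1.571, 0.111]
contact_force: [-0.7, -0.5, -0.3]
opening: 0.0
```

```bash
python3 - <<'E'
from h import *
s=telemetry.sense();print(s["ee_pos"],s["contact_force"].round(2))
M=R.from_euler('xyz',s["ee_rot"]).as_matrix()
S=cams.get_image("scene");X=s["ee_pos"]+M[:,0]*.025;q=proj(S,X);print(q)
cv2.imwrite("pics/v2.png",cv2.resize(S["frame"][150:270,290:450],(800,600),interpolation=cv2.INTER_CUBIC))
E
```

```text
[0.71045748 0.0499777  0.26145484] [-0.68 -0.49 -0.35]
[385.66068306 242.45316584]
```

View pics/v2.png

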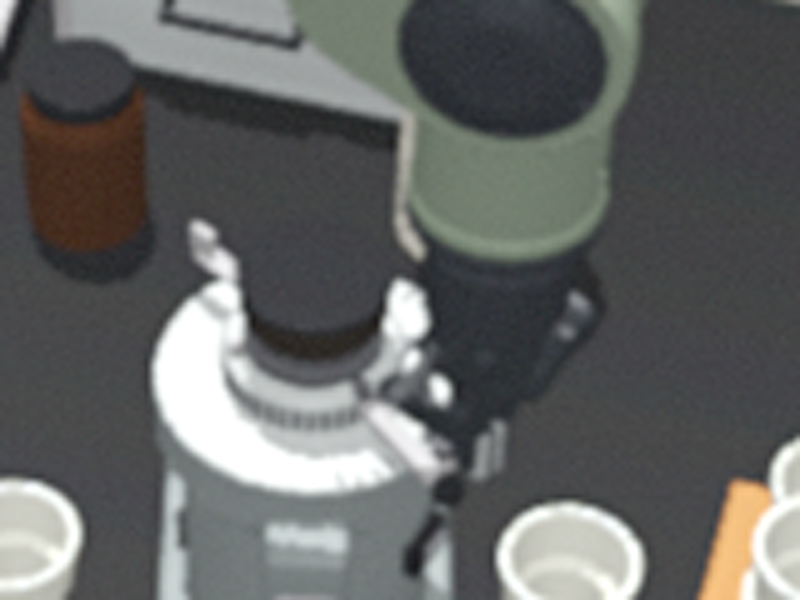

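```bash
cat >> h.py <<'E'
C=np.array([.605,.098])
def arc(cur,yawy,th0,ths,r,h):
    """cur: commanded xy; yawy: world angle deg of tool y; finger centre follows lever angle ths, turning with it"""
    a=np.radians(yawy);y=np.array([np.cos(a),np.sin(a)]);z=np.array([y[1],-y[0]])
    for t in ths:
        b=np.radians(t);u=np.array([np.cos(b),np.sin(b)]);tt=np.array([-u[1],u[0]])
        d=C+r*u+h*tt-cur;print(t,(100*d@y).round(2),(100*d@z).round(2),"turn",round(th0-t,1),(cur+d).round(4))
E
python3 - <<'E'
from h import *
arc(np.array([.7105,.0503]),51.8,-38,[-40,-45,-52,-60,-68,-76,-83,-88],.112,.0205)
E
```

```text
-40 -1.08 0.02 turn 2 [0.704  0.0417]
-45 -2.07 0.12 turn 7 [0.6987 0.0333]
-52 -3.46 0.13 turn 14 [0.6901 0.0224]
-60 -5.03 -0.08 turn 22 [0.6788 0.0113]
-68 -6.56 -0.5 turn 30 [0.666  0.0018]
-76 -8.02 -1.13 turn 38 [ 0.652  -0.0057]
-83 -9.21 -1.85 turn 45 [ 0.639  -0.0107]
-88 -10.01 -2.45 turn 50 [ 0.6294 -0.0132]
```

Call:
drive_tool(motion=[0,0,-1.1,0,2,0,0,-2.1,0.1,7,0,0,-3.5,0.1,14,0,0,-5,-0.1,22,0,0,-6.6,-0.5,30,0,0,-8,-1.1,38,0,0,-9.2,-1.9,45,0,0,-10,-2.5,50])

```text
time: 6.0
ee_pos: [0.6287, -0.0145, 0.2621]
ee_rot: [1.46, 1.569, -0.084]
contact_force: [2.6, -1.7, -0.8]
opening: -0.0001
```

```bash
python3 - <<'E'
from h import *
s=telemetry.sense();print(s["ee_pos"],s["contact_force"].round(2),s["qpos"].round(2))
M=R.from_euler('xyz',s["ee_rot"]).as_matrix();print("yaw y",np.degrees(np.arctan2(M[1,1],M[0,1])))
S=cams.get_image("scene");T=cams.get_image("top")
for t in("pointer_tip","clip_nose","push_arm"):
  for n,p in(("S",S),("T",T)):
    for r in models.tip_of(t,p)[:2]:
        d=atz(p,r["centre"],.243 if t=="push_arm" else .229)[:2]-C;print(n,t,r["conf"],np.round(r["centre"],1),np.hypot(*d).round(4),np.degrees(np.arctan2(d[1],d[0])).round(1))
a=cv2.resize(S["frame"][172:262,300:420],(800,600),interpolation=cv2.INTER_CUBIC)
cv2.imwrite("pics/v3.png",a);cv2.imwrite("pics/t3.png",T["frame"])
E
```

```text
[ 0.6286978  -0.01445971  0.26209159] [ 2.61 -1.68 -0.81] [-0.38  0.56  0.47  1.6  -0.29  1.04  0.2 ]
yaw y 1.5516825753653332
S pointer_tip 0.43 [375.7 235.3] 0.0763 -19.3
S clip_nose 0.39 [374.1 238.2] 0.0797 -27.5
S push_arm 0.42 [344.7 247.8] 0.1057 -85.3
```

View pics/v3.png

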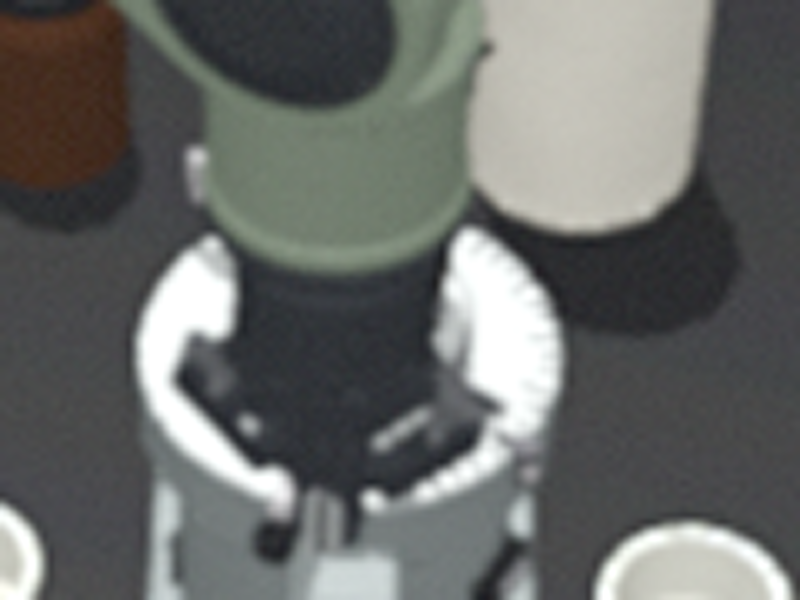

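The arm has moved. In the crop the pointer's tip is at (500,406), the clip at about (525,455) and the grip disc at (272,540).

```bash
python3 - <<'E'
from h import *
S=cams.get_image("scene")
for nm,u,v,z in(("ptr",500,406,.229),("clip inner",513,440,.232),("clip mid",525,450,.232),("clip outer",540,462,.232),("disc",272,538,.247)):
    d=atz(S,(300+u*.15-.43,172+v*.15-.43),z)[:2]-C;print(nm,np.hypot(*d).round(4),np.degrees(np.arctan2(d[1],d[0])).round(1))
a0=cv2.imread("pics/scene0.png")[172:262,300:420];cv2.imwrite("pics/v3b.png",cv2.resize(a0[40:,60:],(800,667),interpolation=cv2.INTER_CUBIC)[:600])
def at(r,a,z): a=np.radians(a);return proj(S,[C[0]+r*np.cos(a),C[1]+r*np.sin(a),z])
for a in(-18,-22.7,-28): print(a,((at(.075,a,.229)-[300,172]+.43)/.15).round(),((at(.097,a,.232)-[300,172]+.43)/.15).round())
arc(np.array([.6294,-.0132]),1.6,-88,[-90,-92,-94,-96,-98],.112,.0205)
E
```

```text
ptr 0.0682 -13.8
clip inner 0.0845 -24.5
clip mid 0.0915 -25.1
clip outer 0.1001 -25.5
disc 0.1267 -88.4
-18 [507. 421.] [553. 440.]
-22.7 [499. 430.] [542. 452.]
-28 [487. 439.] [527. 464.]
-90 -0.39 0.07 turn 2 [ 0.6255 -0.014 ]
-92 -0.79 0.12 turn 4 [ 0.6216 -0.0146]
-94 -1.18 0.16 turn 6 [ 0.6176 -0.0152]
-96 -1.58 0.19 turn 8 [ 0.6137 -0.0155]
-98 -1.98 0.2 turn 10 [ 0.6097 -0.0158]
```

Call:
drive_tool(motion=[0,0,-0.4,0.1,2,0,0,-0.8,0.1,4,0,0,-1.2,0.2,6,0,0,-1.5,0.2,8,0,0,-1.8,0.2,9,0,0,-1.9,0.2,10,0,0,-1.9,0.2,10,0,0,-1.9,0.2,10])

```text
time: 7.45
ee_pos: [0.61, -0.016, 0.2613]
ee_rot: [-1.198, 1.571, -2.91]
contact_force: [0.9, -1.6, 0.3]
opening: 0.0003
```

```bash
python3 - <<'E'
from h import *
s=telemetry.sense();print(s["ee_pos"],s["contact_force"].round(2))
S=cams.get_image("scene")
a=cv2.resize(S["frame"][217:262,330:390],(800,600),interpolation=cv2.INTER_CUBIC)
cv2.imwrite("pics/v4.png",a)
E
```

```text
[ 0.61002887 -0.01603132  0.26128963] [ 0.86 -1.61  0.3 ]
```

View pics/v4.png

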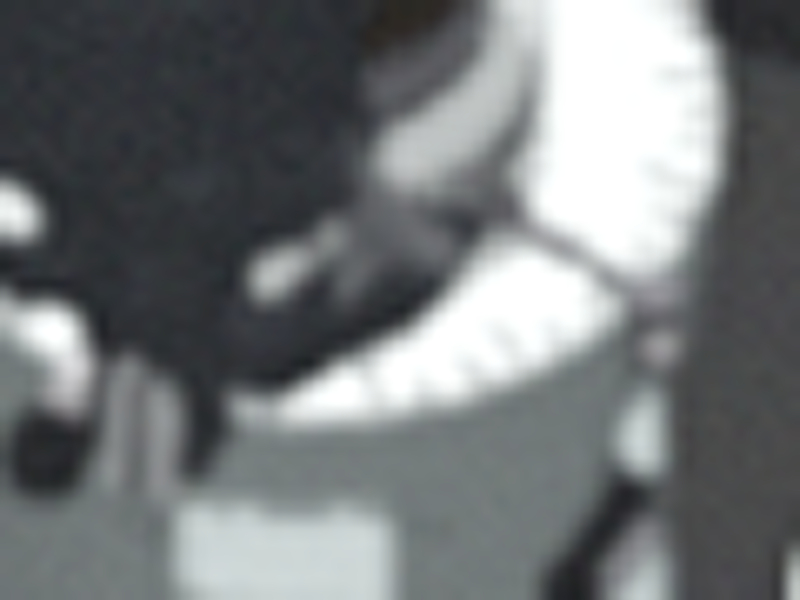

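```bash
python3 - <<'E'
from h import *
S=cams.get_image("scene")
for nm,u,v,z in(("ptr root",520,212,.229),("ptr mid",575,250,.229),("ptr tip",625,285,.229),("clip inner",640,297,.232),("clip mid",655,310,.232),("disc",47,455,.247)):
    d=atz(S,(330+u*.075-.46,217+v*.075-.46),z)[:2]-C;print(nm,np.hypot(*d).round(4),np.degrees(np.arctan2(d[1],d[0])).round(1))
def at(r,a,z): a=np.radians(a);return ((proj(S,[C[0]+r*np.cos(a),C[1]+r*np.sin(a),z])-[330,217]+.46)/.075).round()
for a in(-18,-20,-22,-23,-24,-26): print(a,at(.05,a,.229),at(.075,a,.229),at(.077,a,.232),at(.097,a,.232))
E
```

```text
ptr root 0.0549 -22.8
ptr mid 0.0699 -23.4
ptr tip 0.0835 -23.9
clip inner 0.0894 -25.5
clip mid 0.0939 -25.9
disc 0.1284 -97.3
-18 [514. 188.] [615. 242.] [624. 237.] [707. 280.]
-20 [509. 193.] [608. 250.] [617. 245.] [697. 290.]
-22 [504. 198.] [600. 257.] [609. 252.] [687. 300.]
-23 [501. 201.] [596. 261.] [605. 256.] [682. 305.]
-24 [498. 203.] [592. 264.] [601. 260.] [677. 310.]
-26 [493. 208.] [584. 271.] [592. 267.] [666. 319.]
```

Call:
drive_tool(motion=[0,0,1.5,0,0,0,-1,2.5,0,0,0,-6,2.5,0,0,0,-11,2,0,4,0,-14,0,-4,8,0,-14,-3,-8,12,0,-14,-7,-13,16,0,-14,-9.7,-15.9,18])

```text
time: 8.55
ee_pos: [0.5348, 0.1577, 0.4011]
ee_rot: [-1.661, 1.57, 2.596]
contact_force: [1.0, 0.2, -0.7]
opening: 0.0003
```

```bash
python3 - <<'E'
from h import *
s=telemetry.sense();print(s["ee_pos"],s["contact_force"].round(2),s["qpos"].round(2))
M=R.from_euler('xyz',s["ee_rot"]).as_matrix();print(M.round(3))
S=cams.get_image("scene");T=cams.get_image("top")
a=cv2.resize(T["frame"][150:260,230:350],(436,400),interpolation=cv2.INTER_CUBIC)
b=cv2.resize(S["frame"][185:260,300:400],(533,400),interpolation=cv2.INTER_CUBIC)
cv2.imwrite("pics/v5.png",cv2.resize(np.hstack([a,b]),(800,330)));cv2.imwrite("pics/s5.png",S["frame"])
E
```

```text
[0.53480476 0.15771784 0.40113872] [ 0.96  0.16 -0.67] [-0.85  0.34  0.63  1.6  -0.21  1.27 -0.64]
[[-0.001  0.898 -0.439]
 [ 0.001 -0.439 -0.898]
 [-1.    -0.001 -0.   ]]
```

View pics/v5.png

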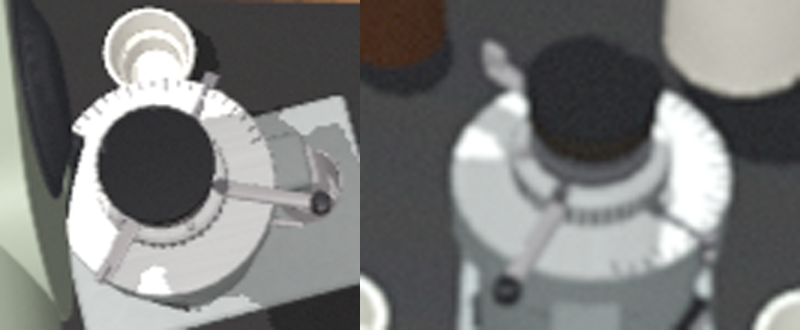

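```bash
python3 - <<'E'
from h import *
T=cams.get_image("top");S=cams.get_image("scene")
a=cv2.resize(T["frame"][165:195,280:320],(400,300),interpolation=cv2.INTER_CUBIC)
b=cv2.resize(S["frame"][220:250,355:395],(400,300),interpolation=cv2.INTER_CUBIC)
cv2.imwrite("pics/v6.png",np.hstack([a,b]))
d=atz(T,(230+320/800*969*120/436-.4,150+203/330*400*110/400-.4),.247)[:2]-C;print("disc",np.hypot(*d),np.degrees(np.arctan2(d[1],d[0])))
for a in(-19,-21,-23,-25,-27):
    f=lambda p,o,r,z:((proj(p,[C[0]+r*np.cos(np.radians(a)),C[1]+r*np.sin(np.radians(a)),z])-o+.45)*10).round()
    print(a,"T",f(T,[280,165],.075,.229),f(T,[280,165],.097,.232),"S+400",f(S,[355,220],.075,.229),f(S,[355,220],.097,.232))
E
```

```text
disc 0.12237508574939789 -97.05650113070203
-19 T [161. 175.] [194.  87.] S+400 [209. 154.] [276. 184.]
-21 T [172. 179.] [207.  92.] S+400 [203. 160.] [269. 191.]
-23 T [182. 184.] [220.  98.] S+400 [197. 166.] [261. 199.]
-25 T [192. 188.] [233. 104.] S+400 [191. 171.] [254. 206.]
-27 T [202. 193.] [246. 110.] S+400 [184. 176.] [245. 212.]
```

View pics/v6.png

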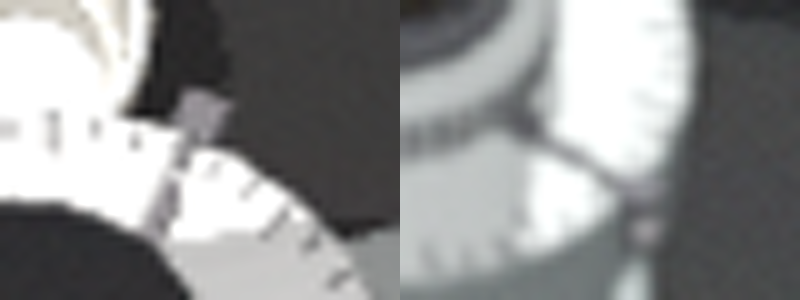

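Call:
drive_tool(motion=[0,2,0,0,0,0,5,0,0,0,0,8,0,0,0,0,10,0,0,0,0,11,0,0,0,0,11.3,0,0,0,0,11.3,0,0,0,0,11.3,0,0,0])

```text
time: 9.75
ee_pos: [0.5368, 0.1551, 0.2889]
ee_rot: [2.46, 1.57, 0.434]
contact_force: [1.2, 0.5, -0.4]
opening: -0.0004
```

```bash
python3 - <<'E'
from h import *
s=telemetry.sense();print(s["ee_pos"],s["contact_force"].round(2))
M=R.from_euler('xyz',s["ee_rot"]).as_matrix();print(M.round(3))
S=cams.get_image("scene")
print(proj(S,s["ee_pos"]+.025*M[:,0]))
cv2.imwrite("pics/v7.png",cv2.resize(S["frame"][170:245,290:390],(640,480),interpolation=cv2.INTER_CUBIC))
cur=s["ee_pos"][:2]
for t in(154,158,165,172,179,186,193,200,206,210,214):
    b=np.radians(t);u=np.array([np.cos(b),np.sin(b)]);tt=np.array([-u[1],u[0]])
    d=C+.086*u-.0135*tt-cur;print(t,(100*d@M[:2,1]).round(2),(100*d@M[:2,2]).round(2),"turn",-(t-154))
E
```

```text
[0.5367649  0.15507463 0.28892224] [ 1.19  0.54 -0.41]
[[ 0.001  0.898 -0.44 ]
 [ 0.    -0.44  -0.898]
 [-1.     0.001 -0.001]]
[336.30710074 194.77133045]
154 0.04 0.79 turn 0
158 -0.04 1.39 turn -4
165 -0.06 2.45 turn -11
172 0.05 3.51 turn -18
179 0.28 4.55 turn -25
186 0.64 5.55 turn -32
193 1.11 6.5 turn -39
200 1.7 7.38 turn -46
206 2.29 8.08 turn -52
210 2.72 8.51 turn -56
214 3.18 8.91 turn -60
```

View pics/v7.png

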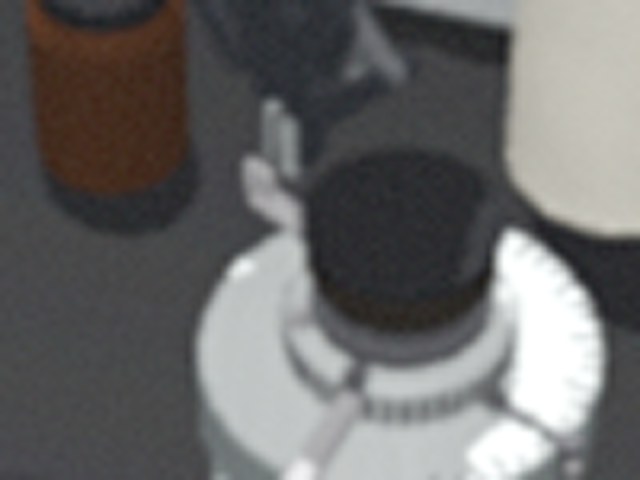

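Call:
drive_tool(motion=[0,0,0,0.8,0,0,0,0,1.4,-4,0,0,-0.1,2.4,-11,0,0,0,3.5,-18,0,0,0.3,4.5,-25,0,0,0.6,5.5,-32,0,0,1.1,6.5,-39,0,0,1.7,7.4,-46])

```text
time: 10.8
ee_pos: [0.5188, 0.0806, 0.2885]
ee_rot: [2.636, 1.57, 1.417]
contact_force: [0.7, 2.1, -0.0]
opening: -0.0
```

```bash
python3 - <<'E'
from h import *
s=telemetry.sense();print(s["ee_pos"],s["contact_force"].round(2))
S=cams.get_image("scene");T=cams.get_image("top")
for n,p in(("S",S),("T",T)):
    for r in models.tip_of("gate_tab",p)[:1]:
        d=atz(p,r["centre"],.266)[:2]-C;print(n,r["conf"],np.hypot(*d),np.degrees(np.arctan2(d[1],d[0]))%360)
a0=np.array([.5368,.1551]);M=R.from_euler('xyz',s["ee_rot"]).as_matrix();print(M.round(3))
for t in(200,203,206,209,212,215):
    b=np.radians(t);u=np.array([np.cos(b),np.sin(b)]);tt=np.array([-u[1],u[0]])
    d=(C+.086*u-.0135*tt)-(a0+.017*np.array([.898,-.44])+.074*np.array([-.44,-.898]));print(t,(100*d@M[:2,1]).round(2),(100*d@M[:2,2]).round(2))
E
```

```text
[0.51880633 0.08062491 0.28853607] [ 0.72  2.14 -0.01]
S 0.77 0.0886858163344368 208.11693114966934
[[ 0.     0.939  0.344]
 [ 0.     0.344 -0.939]
 [-1.     0.    -0.   ]]
200 0.01 -0.01
203 -0.05 0.44
206 -0.09 0.9
209 -0.1 1.35
212 -0.09 1.81
215 -0.05 2.26
```

Call:
drive_tool(motion=[0,0,0,0.2,-1,0,0,0,0.4,-3,0,0,0,0.5,-4,0,0,-0.1,0.6,-4,0,0,-0.1,0.7,-5,0,0,-0.1,0.8,-5,0,0,-0.1,0.9,-6,0,0,-0.1,0.9,-6])

```text
time: 12.0
ee_pos: [0.5213, 0.0722, 0.2883]
ee_rot: [-0.461, 1.571, -1.58]
contact_force: [-0.2, -0.3, -0.3]
opening: 0.0001
```

Call:
drive_tool(motion=[0,0,0,0.1,-1,0,0,0,0.2,-1,0,0,0,0.3,-2,0,0,0,0.4,-2,0,0,0,0.5,-3,0,0,0,0.6,-3,0,0,0.1,0.6,-4,0,0,0.1,0.6,-4])

```text
time: 13.0
ee_pos: [0.5222, 0.0708, 0.2879]
ee_rot: [-2.675, 1.564, 2.562]
contact_force: [-23.0, 20.2, 12.1]
opening: 0.0001
```

```bash
python3 - <<'E'
from h import *
s=telemetry.sense();print(s["ee_pos"],s["contact_force"].round(2))
S=cams.get_image("scene")
for r in models.tip_of("gate_tab",S)[:1]:
    d=atz(S,r["centre"],.266)[:2]-C;print(r["conf"],np.hypot(*d),np.degrees(np.arctan2(d[1],d[0]))%360)
cv2.imwrite("pics/v8.png",cv2.resize(S["frame"][170:245,290:390],(640,480),interpolation=cv2.INTER_CUBIC))
E
```

```text
[0.52223885 0.07076027 0.28789768] [-23.03  20.18  12.06]
0.53 0.08926302815137953 211.9527626208997
```

Call:
drive_tool(motion=[0,0,0,-0.5,0,0,0,-0.1,-1.5,0,0,0,-0.1,-2.5,0,0,-3,-0.1,-2.5,0,0,-8,-0.1,-3,0,0,-13,-0.1,-7,0,0,-16,-0.1,-12,0,0,-16,-0.1,-18,0])

```text
time: 14.1
ee_pos: [0.4339, 0.2243, 0.4506]
ee_rot: [1.641, 1.566, 0.591]
contact_force: [1.1, 0.6, -1.4]
opening: 0.0002
```

```bash
python3 - <<'E'
from h import *
s=telemetry.sense();print(s["ee_pos"],s["contact_force"].round(2))
S=cams.get_image("scene");T=cams.get_image("top")
for n,p in(("S",S),("T",T)):
  for r in models.tip_of("gate_tab",p)[:1]:
    d=atz(p,r["centre"],.266)[:2]-C;print(n,r["conf"],np.hypot(*d),np.degrees(np.arctan2(d[1],d[0]))%360)
a=cv2.resize(T["frame"][150:270,220:380],(800,600),interpolation=cv2.INTER_CUBIC)
cv2.imwrite("pics/v9.png",a);cv2.imwrite("pics/s9.png",S["frame"])
E
```

```text
[0.43387442 0.22425096 0.45061098] [ 1.14  0.59 -1.38]
S 0.64 0.09430422245343335 215.38822144558156
T 0.64 0.08615235432162852 204.77691849373676
```

View pics/v9.png

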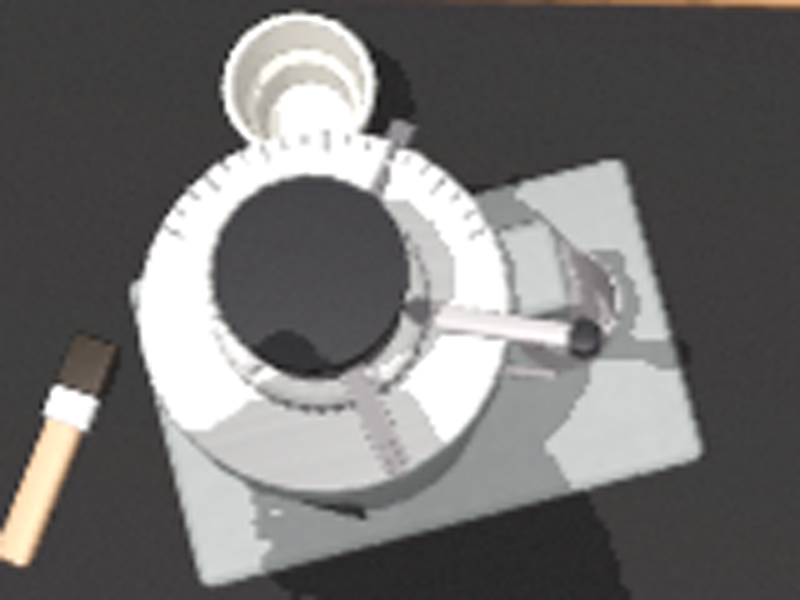

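```bash
python3 - <<'E'
from h import *
T=cams.get_image("top")
uv=lambda u,v:(220+u/5-.4,150+v/5-.4)
for nm,u,v in(("tab now",397,468),("tab before",225,454)):
    d=atz(T,uv(u,v),.272)[:2]-C;print(nm,np.hypot(*d),np.degrees(np.arctan2(d[1],d[0]))%360)
A,B,D=[atz(T,uv(*q),.02)[:2] for q in((205,585),(703,455),(622,160))]
f=B-A;g=D-B;print("front dir",np.degrees(np.arctan2(f[1],f[0])),"side",np.degrees(np.arctan2(g[1],g[0]))-90,np.hypot(*f),np.hypot(*g))
print(models.tip_of("pointer_tip",T),models.tip_of("clip_nose",T))
E
```

```text
tab now 0.0895766619349615 205.9285100256882
tab before 0.08481073113903173 153.79800955595272
front dir -73.90953479620882 side -74.09744251329512 0.2857234879442958 0.175123935361396
[{'centre': [296.6, 181.0], 'conf': 0.77}] [{'centre': [298.4, 183.9], 'conf': 0.46}]
```

The open stop checks out: 205.9° measured against 206.2° expected. The two network points leave the pointer offset uncertain, so I'll measure it sub-pixel along arcs.

```bash
python3 - <<'E'
from h import *
P={n:cams.get_image(n) for n in("top","scene")}
A=np.arange(-38,-8,.25)
for n,p in P.items():
    for r,z in((.062,.229),(.066,.229),(.070,.229),(.073,.229),(.080,.232),(.084,.232),(.088,.232),(.092,.232),(.095,.232)):
        q=np.array([proj(p,[C[0]+r*np.cos(a),C[1]+r*np.sin(a),z]) for a in np.radians(A)],np.float32)
        v=cv2.remap(cv2.cvtColor(p["frame"],cv2.COLOR_BGR2GRAY),q[:,:1],q[:,1:],cv2.INTER_CUBIC)[:,0]
        print(n,r,v[::6].tolist(),"min at",A[v.argmin()])
print(A[::6].tolist())
E
```

```text
top 0.062 [197, 196, 193, 199, 217, 239, 255, 255, 232, 171, 151, 158, 165, 207, 249, 251, 233, 227, 223, 190] min at -23.5
top 0.066 [255, 249, 249, 255, 255, 255, 255, 255, 255, 193, 147, 146, 171, 220, 252, 255, 255, 255, 255, 255] min at -22.5
top 0.07 [255, 255, 255, 255, 255, 255, 255, 255, 255, 202, 135, 146, 180, 235, 255, 255, 255, 255, 255, 255] min at -22.75
top 0.073 [255, 255, 255, 255, 255, 255, 255, 255, 255, 255, 178, 140, 186, 238, 255, 255, 255, 255, 255, 255] min at -21.75
top 0.08 [255, 255, 237, 215, 251, 255, 250, 224, 242, 255, 191, 137, 197, 252, 255, 255, 212, 196, 255, 255] min at -21.75
top 0.084 [250, 251, 213, 215, 240, 255, 251, 236, 236, 202, 150, 135, 192, 255, 244, 228, 249, 234, 238, 242] min at -22.0
top 0.088 [58, 65, 52, 62, 60, 67, 77, 62, 60, 113, 154, 141, 147, 123, 71, 38, 23, 29, 89, 185] min at -13.75
top 0.092 [62, 62, 64, 65, 61, 62, 62, 61, 67, 112, 154, 145, 149, 132, 39, 39, 39, 46, 147, 249] min at -16.5
top 0.095 [62, 60, 61, 61, 59, 61, 62, 62, 61, 115, 143, 138, 150, 119, 53, 41, 40, 46, 167, 250] min at -16.25
scene 0.062 [226, 224
[... 537 characters left out ...]
60, 179, 218, 246, 248, 245, 246, 250, 251, 245, 239, 241] min at -26.0
scene 0.084 [239, 250, 255, 252, 241, 224, 206, 168, 152, 167, 193, 216, 225, 231, 237, 244, 241, 224, 209, 213] min at -26.25
scene 0.088 [225, 236, 229, 221, 211, 196, 182, 151, 140, 147, 165, 174, 181, 186, 189, 187, 181, 158, 145, 136] min at -9.0
scene 0.092 [168, 162, 151, 148, 138, 124, 108, 107, 124, 144, 145, 144, 131, 124, 111, 109, 97, 91, 81, 76] min at -8.5
scene 0.095 [125, 118, 117, 109, 103, 96, 91, 96, 111, 119, 124, 121, 110, 98, 88, 82, 77, 74, 73, 71] min at -8.75
[-38.0, -36.5, -35.0, -33.5, -32.0, -30.5, -29.0, -27.5, -26.0, -24.5, -23.0, -21.5, -20.0, -18.5, -17.0, -15.5, -14.0, -12.5, -11.0, -9.5]
```

```bash
python3 - <<'E'
import cv2,numpy as np
T=cv2.imread("pics/v9.png");S=cv2.imread("pics/s9.png")
a=cv2.resize(T[90:240,300:500],(400,300))
b=cv2.resize(S[225:246,361:389],(400,300),interpolation=cv2.INTER_CUBIC)
cv2.imwrite("pics/v10.png",np.hstack([a,b]))
E
```

```text
(no output)
```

View pics/v10.png

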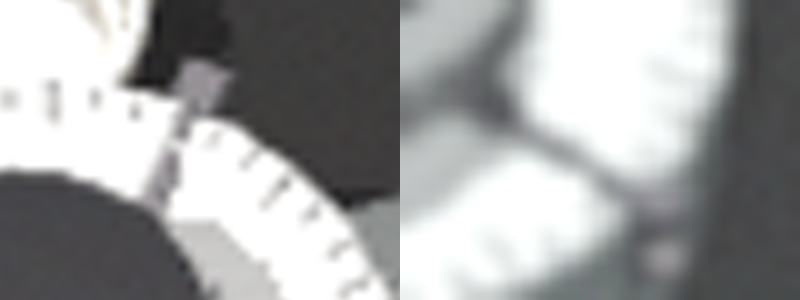

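Along the arcs, the top view puts the pointer at −22.3° and the clip at −21.9°. The scene view gives −24.5° and about −26°. That is at most 2 mm apart, and the picture shows them in line. The arm is clear, so I'm handing in.

```bash
python3 -c "
from h import *
print(telemetry.sense()['contact_force'].round(1));print(workorder.finish_job())"
```

```text
[-0.3 -0.3 -0.2]
the job is handed in; nothing more can be done
None
```

I set the collar pointer to the clip and then opened the bean gate fully, pushing only with shut fingers from one side. I handed the job in at about 15 s; the system gave no verdict.

- **Collar:** I pushed the arm about 59° clockwise. In the last pictures the pointer and clip are 0.4° apart in the top view and about 1.5° in the scene view. That is at most 2 mm at the tip, against the 6 mm allowed.
- **Gate:** I pushed the tab counterclockwise until it hit the open stop, where the force rose to about 33 N. The top view then put the tab at 205.9°, against 206.2° expected from the foot plate's orientation. At the same spot the networks read 204.8° from above and 215.4° from the scene camera. I relied on the measured position and the force at the stop.
- **Disagreement:** The raw network points for pointer and nose were about 5° apart in the top view, near the limit. The arc measurements and the close-up pictures did not bear that out.
- **Surroundings:** The arm had retreated and read no contact force at hand-in. In the last top crop the clip was where it began, and the brush and the bowl beside the grinder looked unmoved. I did not measure the catch cup or the other loose things.

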